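# Tighten a gland nut one flat past finger-tight

### The job

Run the brass gland nut on the blue manifold down clockwise with the fingers until it is just finger-tight, and no further by hand. Then put the wrench's larger jaw on it, turn it one flat more (a sixth of a turn past finger-tight), and lay the wrench flat back on the blue mat, leaving everything else alone.

Things in the scene. Friction and masses are not known exactly. Their poses are not given: they have to be found in the camera images.
- manifold: Fixed coolant manifold: base plate 130 x 110 x 8 mm, on it a blue block 76 x 76 mm with its top 56 mm above the table and a brass boss 28 mm across up to 66 mm. Origin on the table under the block's centre, z up; the nut's axis rises vertically through it. Two copper outlets leave low on its +x side. Nothing stands above the nut.
- nut: Brass hexagonal gland nut, 32 mm across flats, 37 across corners; hexagon 66 to 90 mm above the table, low dome on top up to 99 mm, red paint mark. Origin on its axis at the hexagon's underside, z up; x goes through the middle of the flat with the red mark, so flats face every 60 degrees from x. It only turns, at constant height; clockwise seen from above tightens.
- nut_mark (a point): Point on the nut's x axis, 15 mm off its axis, 78 mm up. How the nut feels: it starts backed off an unknown 0.5 to 1.2 rad and runs down lightly (0.05 N m); then it meets the ferrule and goes stiff (springs, 6 N m per rad), and at 0.5 N m the ferrule gives and follows. Finger-tight is the stiff point, some 0.25 to 0.4 N m.
- seat (a joint): Elastic twist of the ferrule's seat in the manifold under the torque on the nut, rad, 0 unloaded, positive clockwise; 6 N m per rad, so 0.05 means 0.3 N m. It springs back when let go.
- ferrule (a joint): Turn of the ferrule under the nut, rad, 0 at the start, positive clockwise: how far the nut has been taken past finger-tight. It needs about 0.5 N m to move and stays where it is left. One flat is 1.05 rad.
- wrench: Loose steel double open-ended wrench flat on the mat, 245 mm long, 12 mm thick, 0.32 kg, balanced near its middle. Origin at the centre of its underside, x towards the larger jaw, z up. Handle 18 mm wide (y), grippable from x = -60 to +60 mm. The larger jaw, 34 mm wide, mouth to +x, fits the nut (1.6 mm play, 0.1 rad lost motion) and is open above and below. The smaller jaw (20 mm) does not fit.
- wrench_jaw (a point): Centre of the larger jaw, 95 mm from the wrench's origin along x, at mid thickness (6 mm up): it goes on the nut's axis, slid on sideways or lowered on. The throat lies about 19 mm behind it (corner of the nut in the throat: jaw centre on the axis within 1 mm); the prongs reach 27 mm ahead of it and measure 56 mm over the outside.
- wrench_grip (a point): Middle of the wrench's handle at mid thickness, 95 mm behind the centre of the larger jaw.
- mat: Blue mat fixed to the table, 280 x 280 mm, 4 mm thick, on one side of the manifold or the other. Origin at the centre of its underside.
- spare_fitting: Brass spare fitting standing on the mat near one edge, 32 mm across, 34 mm tall. Bystander.
- spray_can: Yellow spray can, 66 mm across, 200 mm tall. Bystander.
- oil_bottle: White bottle with a red cap, 60 mm across, 160 mm tall. Bystander.
- mallet: Black-headed mallet with a wooden handle, 280 mm long, lying. Bystander.
- v_block: Dark steel V-block, 70 x 60 x 44 mm. Bystander.
- drilled_plate: Steel plate with holes, 100 x 100 x 20 mm, lying. Bystander.
There are look-alikes about, which are no part of the job. Several things have the shape of the wrench; the one meant has the colours described above.

How it is judged:
On the way, in this order (a step that is already met when the one before it is completed fails the run):
1. the nut is run down finger-tight by the fingers: they hold it with at least 0.2 N m of tightening torque on the seat (seat twist over 0.033 rad) (value of joint seat above 0.033 rad and contact force between the fingers and nut above 1 N), for 0.15 s.
2. the wrench on the nut has turned it one flat (60 degrees, give or take 12) past finger-tight (value of joint ferrule between 0.84 and 1.26 rad and contact force between wrench and nut above 1 N), for 0.1 s.
At the end, for the whole second after the job is handed in: Ferrule turned 0.84 to 1.26 rad (one flat, give or take 12 degrees) past finger-tight, nut left tightened (mark over 17 mm from its start); wrench off the nut, flat, right side up and still on the mat, its middle within 130 mm of the mat's centre along each side (value of joint ferrule between 0.84 and 1.26 rad and distance of nut_mark from where it was at the start of the episode above 0.017 m and x of wrench in the frame of mat between -0.13 and 0.13 m and y of wrench in the frame of mat between -0.13 and 0.13 m and z of wrench in the frame of mat below 0.01 m and angle between wrench's own z axis and vertical below 0.1 rad and linear speed of wrench below 0.02 m/s and contact force between wrench and nut below 0.1 N and contact force between wrench and mat above 0.5 N); the robot touches nothing.
It fails at once if the fingers, not the wrench, force the nut past finger-tight (fingers pressing on the nut while the ferrule stands between 0.10 and 0.75 rad) (contact force between the fingers and nut above 1 N and value of joint ferrule between 0.1 and 0.75 rad).
It fails at once if the nut is over-tightened (ferrule turned beyond 1.3 rad) (value of joint ferrule above 1.3 rad).
It fails at once if a bystander is pushed more than 40 mm or knocked over (distance of any of spare_fitting, spray_can, oil_bottle, mallet, v_block, drilled_plate from where it was at the start of the episode above 0.04 m or angle between any of spare_fitting, spray_can, oil_bottle, mallet, v_block, drilled_plate's own z axis and vertical above 0.6 rad).
It also fails if it takes over 72 s, if anything falls off the work surface, if the arm or the gripper's body presses on something with over 40 N, if the wrist force passes 120 N, or if a joint passes its speed limit or range.

### The arm

A 6-joint arm with a two-finger parallel gripper is mounted at the origin on the work surface. World frame = base frame: x ahead of the robot, y to its left, z up, the work surface at z = 0. Lengths are in m, angles in rad, forces in N, time in s.
With the tool pointing down it reaches from about 0.275 to 0.875 m from the base axis. Payload 12.5 kg.
Tool frame: the origin (TCP) lies on the centre line of the jaws, within the pads' length; the fingertips stand r.finger_overhang ahead of it and the grasp point (between the pads) lies 3 mm ahead of it (r.finger_overhang is the distance from the TCP to the fingertips, in m); z points along the fingers, y is the line along which they close (so a half turn about z gives the same grasp; the last joint's range is limited). The gripper opens to 85 mm and grips with 20 to 120 N. Pads are 22 mm wide; open, the fingers measure 114 mm over their backs; the gripper's body (76 mm by 85 mm) begins 54 mm behind the grasp point. The pads swing forward as they close: fully open they stand 13 mm farther back than shut.
Start: joints at [1.083, 0.351, 1.652, -0, 1.139, -0.085], TCP at [0.216, 0.506, 0.253] pointing down, gripper open.
Joint ranges: [-2.75, 2.75], [-0.79, 2.1], [0.01, 2.65], [-1.57, 4.71], [0.07, 3.14], [-2.87, 2.87]. Speed limits (rad/s): [2.22, 2.22, 2.79, 3.14, 3.14, 3.14].

### API

Orientations are given as a unit quaternion [x, y, z, w].
In Python, from cell import r, optics gives the robot as it stands. The module is installed in compiled form; this text tells all that it offers. Calls block until the motion is done:
- r.move_to(position, orientation): joint-space move of the TCP to a pose.
- r.move_linear(position, rot=None, vel=0.15): straight line of the TCP; rot=None keeps the orientation; vel is the mean speed in m/s.
- r.set_joints(angles): joint-space move.
- r.set_gripper(opening, squeeze=None): opening from 0.0 (shut) to 1.0 (fully open); squeeze is the grip in N (None keeps the last); returns when the fingers have stopped.
- r.sleep(seconds).
- r.inverse_kinematics(position, orientation): joint angles nearest the present ones, or None.
- optics.get_image(name): name is "scene" or "top"; returns a dict with "pixels" (420x560x3 uint8, red, green, blue), "depth" (420x560 float32, m along the optical axis (not along the pixel's ray), 0 where there is no reading), "fx", "fy", "cx", "cy" (pixels), "camera_from_world" (4x4, takes a point from world to camera coordinates). Camera axes: x right, y down, z forward; pixel columns grow to the right and rows downward; lengths in m; the calibration is good to about 2 mm. A picture is of the moment at which its call begins.
A pose or a line that the arm cannot do raises r.PlanningError and nothing moves.
- r.hand_in(): hands the job in; it is judged then, once.
Readings, each from a call of its own:
- r.current_t(): time.
- r.current_q(): joint angles.
- r.current_qvel(): joint speeds.
- r.current_effort(): joint torques, N m.
- r.current_tool_pos(): TCP position.
- r.current_ee_rot(): TCP orientation.
- r.current_contact_force(): force on the tool from outside, world axes, zero at the start.
- r.current_torque(): the same for the moment, N m.
- r.current_opening(): opening from 0.0 (shut) to 1.0 (fully open).
- r.current_finger_force(): force on a finger pad.
Only numpy, scipy, OpenCV 4.12 (cv2) and the standard library are available. Lean on these libraries where they do the work, as an engineer would, in place of code of your own. Each camera call takes 0.05 s, during which the arm holds its last target. There are 200 camera calls.

## Working session

There is one attempt and no reset: what is moved stays moved. The work goes in short steps, each a Python script; the robot and the scene stay as the last script left them, time stands still between calls to the robot, and variables do not carry over. Pictures are saved under pics/ and viewed, at most 10 in all, crops included, and the job is handed in when it is done.

```bash
mkdir -p pics
cat > h.py <<'E'
import numpy as np, cv2
from cell import r, optics
def snap(name,fn,crop=None,scale=1):
    im=optics.get_image(name); np.savez(''+fn+'.npz',**im)
    p=im['pixels'][:,:,::-1]
    if crop: a,b,c,d=crop; p=p[b:d,a:c]
    cv2.imwrite(f'pics/{fn}.png',cv2.resize(p,None,fx=scale,fy=scale,interpolation=cv2.INTER_CUBIC)); return im
def crop(fn,out,c,scale):
    p=np.load(''+fn+'.npz')['pixels'][:,:,::-1]; a,b,cc,d=c
    cv2.imwrite(f'pics/{out}.png',cv2.resize(p[b:d,a:cc],None,fx=scale,fy=scale,interpolation=cv2.INTER_CUBIC))
def world(im,u,v,z=None):
    T=np.linalg.inv(im['camera_from_world']); d=np.array([(u-im['cx'])/im['fx'],(v-im['cy'])/im['fy'],1.])
    o=T[:3,3]; w=T[:3,:3]@d
    if z is None:
        return o+w*float(im['depth'][int(round(v)),int(round(u))])
    return o+w*(z-o[2])/w[2]
E
python3 - <<'E'
from h import *
a=snap('scene','s0');b=snap('top','t0')
for i in(a,b):
    T=np.linalg.inv(i['camera_from_world']);print(T.round(3).tolist(),i['fx'],i['cx'],i['cy'])
print(r.finger_overhang,r.current_ee_rot(),r.current_tool_pos(),r.current_t())
E
```

```text
[[-0.512, 0.489, -0.706, 1.376], [0.859, 0.287, -0.424, 0.518], [-0.005, -0.823, -0.567, 0.814], [0.0, 0.0, 0.0, 1.0]] 406.8446229455532 274.2545892096007 204.97799044820877
[[-0.012, -0.986, 0.165, 0.169], [-1.0, 0.012, -0.001, -0.003], [-0.001, -0.165, -0.986, 2.009], [0.0, 0.0, 0.0, 1.0]] 526.273628043832 275.89313279394014 206.66413161567368
0.022 [ 2.00039184e-01  9.79787753e-01 -5.13073610e-04 -1.46095901e-04] [0.21543968 0.50574865 0.25280343] 0.1
```

View pics/t0.png

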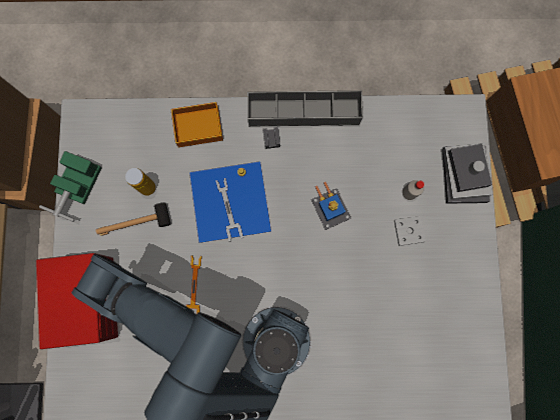

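View pics/s0.png

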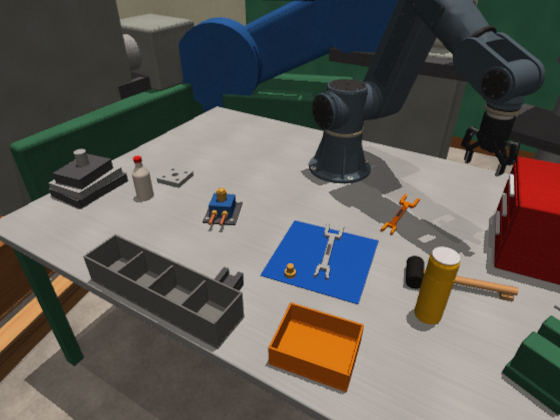

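The top view has two wrench shapes: a steel one on the blue mat at (229,210) and an orange one on the table at (195,285). By the description I want the steel one. The blue manifold with its brass nut is at (331,207); the brass spare fitting on the mat at (241,172) could be mistaken for the nut. I'll check both choices in enlarged crops.

Run:
```python
from h import *
crop('t0','c1',(185,155,365,250),4.4)
p1=np.load('s0.npz')['pixels'][165:295,190:390,::-1]
cv2.imwrite('pics/c2.png',cv2.resize(p1,None,fx=4,fy=4,interpolation=cv2.INTER_CUBIC))
```

```text
(no output)
```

View pics/c1.png

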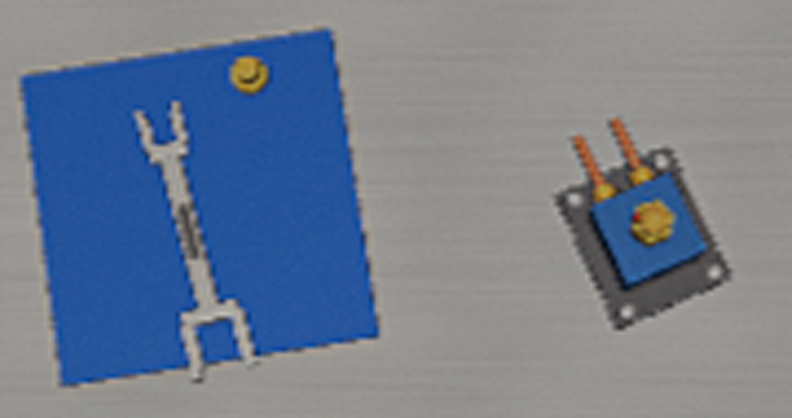

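View pics/c2.png

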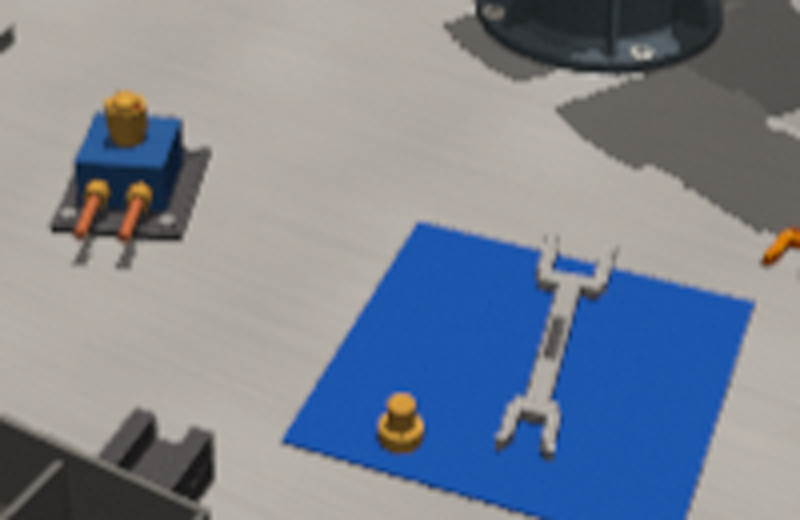

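The crops confirm it: the steel wrench's larger jaw points down towards the robot (crop (218,345)) and its small jaw up. The nut sits at crop (653,222) with its red mark at (636,214), so world yaw is about 65°. Next I'll measure precisely, segmenting with colour and depth from both cameras.

```bash
cat >> h.py <<'E'
def cloud(im):
    v,u=np.mgrid[0:420,0:560]; d=im['depth'].astype(float)
    P=np.stack([(u-im['cx'])/im['fx']*d,(v-im['cy'])/im['fy']*d,d],-1)
    T=np.linalg.inv(im['camera_from_world']); return P@T[:3,:3].T+T[:3,3]
E
python3 - <<'E'
from h import *
for n in('t0','s0'):
    im=dict(np.load(n+'.npz')); W=cloud(im); hsv=cv2.cvtColor(im['pixels'],cv2.COLOR_RGB2HSV)
    H,S,V=[hsv[...,i].astype(int) for i in range(3)]
    u0,v0,u1,v1=(185,155,275,250) if n=='t0' else (255,215,385,300)
    box=np.zeros(H.shape,bool);box[v0:v1,u0:u1]=1
    mat=box&(H>100)&(H<125)&(S>150)
    rect=cv2.convexHull(np.argwhere(mat)[:,::-1].astype(np.int32))
    inside=np.zeros(H.shape,np.uint8);cv2.fillConvexPoly(inside,rect,1)
    ap=cv2.approxPolyDP(rect,8,True)[:,0]
    cs=np.array([world(im,*p,z=.004) for p in ap]);print(n,'mat corners',cs[:,:2].round(3).tolist(),cs.mean(0).round(4), 'mat z',np.median(W[mat][:,2]).round(4))
    wr=(inside>0)&(S<70)&box
    # reproject with plane z=0.016 rather than noisy depth
    pts=np.array([world(im,u,v,z=.016)[:2] for v,u in np.argwhere(wr)])
    c=pts.mean(0);ev,evec=np.linalg.eigh(np.cov(pts.T));a=evec[:,1];a=a if a[0]<0 else -a
    t=(pts-c)@a;print(' wrench n',len(pts),c.round(4),'yaw',np.degrees(np.arctan2(a[1],a[0])).round(2),'ext',t.min().round(4),t.max().round(4),'mid',(c+a*(t.min()+t.max())/2).round(4),'z',np.median(W[wr][:,2]).round(4))
    hd=np.abs(t-(t.min()+t.max())/2)<.06; q=pts[hd];c2=q.mean(0);ev,evec=np.linalg.eigh(np.cov(q.T));a=evec[:,1];a=a if a[0]<0 else -a
    print(' handle',c2.round(4),np.degrees(np.arctan2(a[1],a[0])).round(2), 'w',np.ptp((q-c2)@[-a[1],a[0]]).round(4))
    u0,v0,u1,v1=(305,180,355,235) if n=='t0' else (200,180,245,230)
    box[:]=0;box[v0:v1,u0:u1]=1
    br=box&(H>12)&(H<32)&(S>110)&(W[...,2]>.07)
    P=W[br];print(' nut n',len(P),'z',np.percentile(P[:,2],[5,50,95]).round(4),'c',P.mean(0).round(4),'px',np.argwhere(br).mean(0)[::-1])
    top=P[P[:,2]>.088];print(' top',len(top),(top.min(0)/2+top.max(0)/2).round(4), np.ptp(top,axis=0).round(4))
    blue=box&(H>100)&(H<125)&(S>110)
    if n=='t0':
        for lo,hi in((.05,.062),):
            m=blue&(W[...,2]>lo)&(W[...,2]<hi); 
            hull=cv2.minAreaRect(np.array([world(im,u,v,z=.056)[:2]*1000 for v,u in np.argwhere(m)],np.float32));print(' block top',hull)
    red=box&((H<6)|(H>172))&(S>150)&(W[...,2]>.06); print(' red',np.argwhere(red)[:,::-1].tolist(),W[red].mean(0).round(4) if red.any() else '')
E
```

```text
t0 mat corners [[0.414, 0.018], [0.375, 0.29], [0.642, 0.328], [0.683, 0.059]] [0.5286 0.1739 0.004 ] mat z 0.0055
 wrench n 386 [0.4962 0.1711] yaw -168.62 ext -0.1475 0.1155 mid [0.5119 0.1742] z 0.0164
 handle [0.5109 0.1765] -134.31 w 0.2474
 nut n 63 z [0.0814 0.0939 0.1058] c [ 0.4874 -0.2114  0.1244] px [332.47619048 205.07936508]
 top 52 [ 0.3389 -0.1173  1.0488] [0.3398 0.2284 1.9204]
 block top ((493.8298034667969, -214.747314453125), (74.39208984375, 76.76701354980469), 23.7960147857666)
 red [[329, 204]] [ 0.4973 -0.2015  0.0931]
s0 mat corners [[0.377, 0.288], [0.631, 0.324], [0.686, 0.057], [0.417, 0.017]] [0.5278 0.1716 0.004 ] mat z 0.0054
 wrench n 440 [0.5243 0.1789] yaw -171.3 ext -0.1563 0.1215 mid [0.5415 0.1815] z 0.0168
 handle [0.5505 0.1894] -165.61 w 0.1645
 nut n 88 z [0.0723 0.0898 0.1004] c [ 0.5022 -0.2125  0.0875] px [220.92045455 192.96590909]
 top 47 [ 0.4971 -0.2168  0.0958] [0.026  0.0331 0.0153]
 red []
```

Run:
```python
from h import *
for n in('t0','s0'):
    im=dict(np.load(n+'.npz')); W=cloud(im); hsv=cv2.cvtColor(im['pixels'],cv2.COLOR_RGB2HSV)
    S=hsv[...,1].astype(int)
    u0,v0,u1,v1=(205,170,255,245) if n=='t0' else (305,215,350,285)
    box=np.zeros(S.shape,bool);box[v0:v1,u0:u1]=1
    m=(box&(S<110)&(W[...,2]>.0105)&(W[...,2]<.03)).astype(np.uint8)
    k,l,st,_=cv2.connectedComponentsWithStats(m,connectivity=8); i=1+np.argmax(st[1:,4]); wr=l==i
    pts=np.array([world(im,u,v,z=.016)[:2] for v,u in np.argwhere(wr)])
    c=np.array(cv2.minAreaRect((pts*1000).astype(np.float32))[0])/1000; 
    a=np.array([-1,-.18]);a/=np.linalg.norm(a)
    for _ in range(4):
        nrm=np.array([-a[1],a[0]]); t=(pts-c)@a; s=(pts-c)@nrm
        mid=(np.percentile(t,.5)+np.percentile(t,99.5))/2
        sel=(abs(t-mid)<.06)&(abs(s)<.03); sel&=abs(s-np.median(s[sel]))<.016
        # fit line through row-means of the handle
        k1,k0=np.polyfit(t[sel],s[sel],1); c=c+a*mid+nrm*(k0+k1*mid); a=a+nrm*k1;a/=np.linalg.norm(a)
    print(n,st[i].tolist(),'c',c.round(4),'yaw',np.degrees(np.arctan2(a[1],a[0])).round(2),'ext',(t.min()-mid).round(4),(t.max()-mid).round(4),'width',np.ptp(s[sel]).round(4),sel.sum())
```

```text
t0 [216, 178, 27, 63, 307] c [0.4982 0.1798] yaw -165.71 ext -0.1197 0.1201 width 0.0188 128
s0 [314, 223, 30, 56, 418] c [0.498  0.1779] yaw -165.92 ext -0.1267 0.1252 width 0.0306 166
```

Both cameras agree: wrench middle (0.498, 0.179), yaw about −166°, length about 0.24–0.25. The manifold axis is (0.494, −0.215), with a block top of 74×77 mm. Next I'll grip the nut.

```bash
cat >> h.py <<'E'
from scipy.spatial.transform import Rotation as R
def down(phi): # tool down, y axis at world yaw phi
    y=np.array([np.cos(phi),np.sin(phi),0]);z=np.array([0,0,-1.]);x=np.cross(y,z)
    return R.from_matrix(np.c_[x,y,z]).as_quat()
def yaw():
    y=R.from_quat(r.current_ee_rot()).as_matrix()[:,1]; return np.arctan2(y[1],y[0])
def st(tag=''):
    print(tag,'t',round(r.current_t(),2),'p',np.round(r.current_tool_pos(),4),'yaw',round(yaw(),4),'F',np.round(r.current_contact_force(),2),'M',np.round(r.current_torque(),3),'op',round(r.current_opening(),3),'ff',np.round(r.current_finger_force(),1))
NUT=np.array([.4938,-.2147])
E
python3 - <<'E'
from h import *
im=dict(np.load('t0.npz'))
m=world(im,329.5,203.8,z=.088)[:2]-NUT; th=np.arctan2(m[1],m[0]);print('mark off',m,'deg',np.degrees(th))
best=None
for k in range(-3,4):
    ph=th+k*np.pi/3
    q=r.inverse_kinematics([*NUT,.2],down(ph)); q2=r.inverse_kinematics([*NUT,.2],down(ph-.2)) 
    print(k,np.round(np.degrees(ph)), None if q is None else (np.round(q,2),np.round(q2[5]-q[5],2) if q2 is not None else None))
E
```

```text
mark off [0.00509544 0.0107654 ] deg 64.67103807916378
-3 -115.0 (array([-0.5 ,  0.39,  1.74, -0.  ,  1.01,  1.52]), np.float64(0.2))
-2 -55.0 (array([-0.5 ,  0.39,  1.74, -0.  ,  1.01,  0.47]), np.float64(0.2))
-1 5.0 (array([-0.5 ,  0.39,  1.74, -0.  ,  1.01, -0.58]), np.float64(0.2))
0 65.0 (array([-0.5 ,  0.39,  1.74, -0.  ,  1.01, -1.63]), np.float64(0.2))
1 125.0 (array([-0.5 ,  0.39,  1.74, -0.  ,  1.01, -2.67]), np.float64(0.2))
2 185.0 (array([-0.5 ,  0.39,  1.74, -0.  ,  1.01,  2.56]), np.float64(0.2))
3 245.0 (array([-0.5 ,  0.39,  1.74, -0.  ,  1.01,  1.52]), np.float64(0.2))
```

Run:
```python
from h import *
ph=np.radians(4.7)
r.set_gripper(.75,squeeze=30)
r.move_to([*NUT,.17],down(ph)); st('above')
r.move_linear([*NUT,.086],vel=.08); st('down')
r.set_gripper(0.0,squeeze=30); st('grip'); r.sleep(.3); st('grip')
```

```text
above t 3.19 p [ 0.494  -0.2141  0.17  ] yaw 0.083 F [-0.61  0.72 -0.15] M [0.006 0.037 0.014] op 0.751 ff 0.0
down t 4.39 p [ 0.4941 -0.2148  0.0865] yaw 0.082 F [0.64 0.67 0.19] M [0.063 0.023 0.023] op 0.749 ff 0.0
grip t 4.76 p [ 0.4939 -0.2148  0.0865] yaw 0.0821 F [-2.33 -0.07  5.46] M [ 0.047  0.328 -0.018] op 0.399 ff 29.4
grip t 5.06 p [ 0.4939 -0.2148  0.0864] yaw 0.082 F [-2.2   0.44  6.31] M [0.079 0.354 0.002] op 0.398 ff 29.5
```

Run:
```python
from h import *
q=np.array(r.current_q()); y0=yaw(); m=[]
tot=0
while tot<1.45:
    mz=np.mean([r.current_torque()[2] for _ in range(3)])
    step=.05 if abs(mz)<.11 else .012
    q[5]+=step; tot+=step; r.set_joints(q); r.sleep(.04)
    mz=r.current_torque()[2]; F=r.current_contact_force()
    print(round(tot,3),round(yaw()-y0,3),'Mz',round(mz,3),'F',np.round(F,1),'t',round(r.current_t(),2))
    if abs(mz)>.29: break
    if np.linalg.norm(F)>25: print('force');break
r.sleep(.3); st('end')
```

```text
0.05 -0.049 Mz 0.017 F [-0.6  0.8  1.9] t 5.35
0.1 -0.098 Mz 0.074 F [0.3 1.6 2.6] t 5.64
0.15 -0.148 Mz 0.009 F [1.1 1.3 3.3] t 5.93
0.2 -0.198 Mz 0.029 F [2.5 1.6 2.6] t 6.22
0.25 -0.248 Mz -0.024 F [4.4 1.8 2. ] t 6.52
0.3 -0.298 Mz 0.012 F [5.4 1.1 2.2] t 6.81
0.35 -0.348 Mz 0.01 F [5.  1.6 1.6] t 7.1
0.4 -0.398 Mz 0.013 F [6.  1.5 0.6] t 7.39
0.45 -0.448 Mz 0.097 F [6.2 1.3 0.9] t 7.68
0.5 -0.498 Mz 0.036 F [7.  1.5 0.3] t 7.97
0.55 -0.548 Mz 0.048 F [ 7.   0.7 -0.3] t 8.27
0.6 -0.598 Mz -0.024 F [ 6.6  1.  -1.4] t 8.56
0.65 -0.648 Mz 0.034 F [ 8.5  0.3 -1. ] t 8.85
0.7 -0.698 Mz 0.031 F [ 7.3  0.9 -0.8] t 9.14
0.75 -0.748 Mz 0.069 F [ 8.  -0.2 -0.6] t 9.43
0.8 -0.798 Mz 0.079 F [ 8.6  0.2 -2.1] t 9.72
0.85 -0.848 Mz 0.025 F [ 8.7 -0.2 -2.6] t 10.02
0.9 -0.898 Mz 0.099 F [10.  -1.1 -2.9] t 10.31
0.95 -0.948 Mz 0.081 F [ 9.5 -1.1 -2.6] t 10.6
1.0 -0.998 Mz 0.265 F [ 9.9 -1.9 -2.1] t 10.89
1.012 -1.01 Mz 0.383 F [ 9.8 -2.3 -3.2] t 11.18
end t 11.48 p [ 0.4952 -0.2155  0.0867] yaw -0.9276 F [ 9.35 -1.3  -3.3 ] M [-0.238 -1.678  0.399] op 0.401 ff 32.1
```

Finger-tight is reached and held: about 0.35–0.4 N m, with the stiff point at about 0.96 rad. Next I'll release the nut and pick up the wrench. The measured grip gives the nut axis as about (0.4940, −0.2164).

Run:
```python
from h import *
p=np.array(r.current_tool_pos())
r.set_gripper(.75); st('open')
r.move_linear([p[0],p[1],.17],vel=.15)
psi=np.radians(-165.8); W=np.array([.498,.179]); ph=psi+np.pi/2
r.move_to([*W,.13],down(ph)); print(np.round(r.current_q(),2))
r.set_gripper(.45)
r.move_linear([*W,.0275],vel=.08); st('down')
r.set_gripper(0,squeeze=80); r.sleep(.2); st('grip')
r.move_linear([*W,.07],vel=.1); r.sleep(.2); st('lift')
snap('scene','s1',(190,150,400,300),3.8)
```

```text
open t 11.88 p [ 0.4935 -0.2147  0.0863] yaw -0.9297 F [-0.21  0.65 -0.79] M [ 0.043 -0.015 -0.03 ] op 0.747 ff 0.0
[ 0.26  0.48  1.81 -0.    0.85  1.58]
down t 15.87 p [0.4983 0.1791 0.028 ] yaw -1.323 F [-0.07  0.07  0.65] M [-0.014  0.012  0.021] op 0.457 ff 0.0
grip t 16.39 p [0.4982 0.1791 0.0282] yaw -1.3228 F [-2.67 -0.63  6.75] M [0.033 0.413 0.118] op 0.182 ff 78.9
lift t 17.17 p [0.4976 0.1789 0.0693] yaw -1.323 F [ 0.65 -0.88 -3.6 ] M [ 0.026  0.011 -0.025] op 0.18 ff 78.3
```

View pics/s1.png

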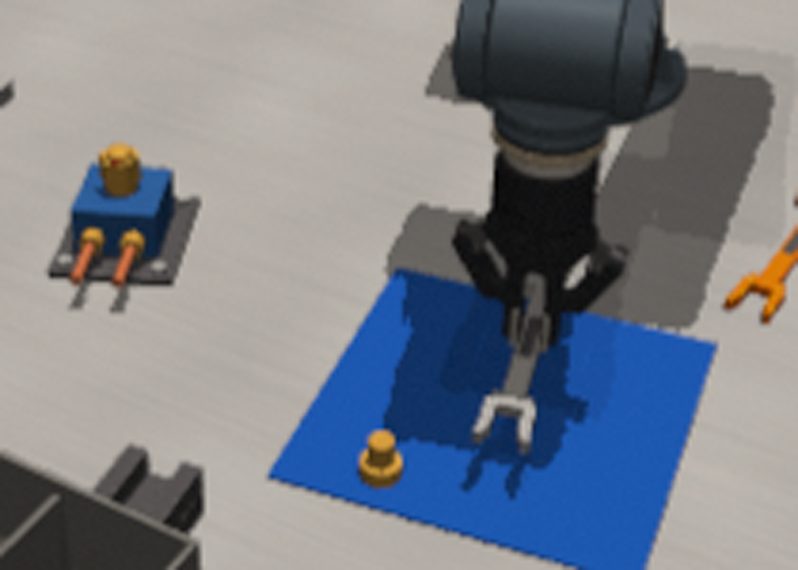

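The wrench is lifted and hangs level between the pads (small jaw at crop (505,415)), weighing about 3.6 N. Next I'll carry it to the nut's +x/+y side and slide it on sideways, corner first.

```bash
cat >> h.py <<'E'
N2=np.array([.4940,-.2164]); D0=-2.445; ZW=.096
def tcp(D,back=0.,n=N2,L=.095): return n-(L+back)*np.array([np.cos(D),np.sin(D)])
E
python3 - <<'E'
from h import *
r.move_linear([.498,.179,.17],vel=.2)
Q=down(D0+np.pi/2); d=np.array([np.cos(D0),np.sin(D0)])
r.move_to([*tcp(D0,.06),.16],Q); st('over'); print(np.round(r.current_q(),2))
r.move_linear([*tcp(D0,.06),ZW],vel=.1); r.sleep(.2); st('low')
F0=np.array(r.current_contact_force())
r.move_linear([*tcp(D0,.03),ZW],vel=.08); st('30')
for b in list(np.arange(.024,.004,-.004))+list(np.arange(.005,-.0055,-.0015)):
    r.move_linear([*tcp(D0,b),ZW],vel=.04)
    F=np.array(r.current_contact_force())-F0; a=F[:2]@d; l=F[0]*-d[1]+F[1]*d[0]
    print(round(b,4),'along',round(a,1),'lat',round(l,1),'z',round(F[2],1),'pos',np.round(r.current_tool_pos(),4),round(r.current_t(),1))
    if np.linalg.norm(F)>9: break
snap('scene','s2',(190,140,290,220),7)
E
```

```text
over t 19.07 p [ 0.6126 -0.1159  0.1593] yaw -0.8741 F [ 0.75 -0.56 -3.16] M [ 0.051 -0.056 -0.037] op 0.183 ff 78.3
[-0.26  0.59  1.53  0.    1.02  0.61]
low t 20.07 p [ 0.6132 -0.117   0.0967] yaw -0.8742 F [ 0.56 -0.96 -4.11] M [ 0.062 -0.028  0.034] op 0.177 ff 78.4
30 t 20.59 p [ 0.5898 -0.1366  0.0962] yaw -0.8751 F [ 0.36  0.3  -3.02] M [ 0.012 -0.005 -0.041] op 0.182 ff 78.4
0.024 along -0.8 lat -1.3 z -0.4 pos [ 0.5852 -0.14    0.096 ] 20.9
0.02 along -8.2 lat -2.5 z 1.3 pos [ 0.583  -0.142   0.0963] 21.1
0.016 along -14.3 lat -2.8 z 0.7 pos [ 0.581  -0.1439  0.0967] 21.4
```

View pics/s2.png

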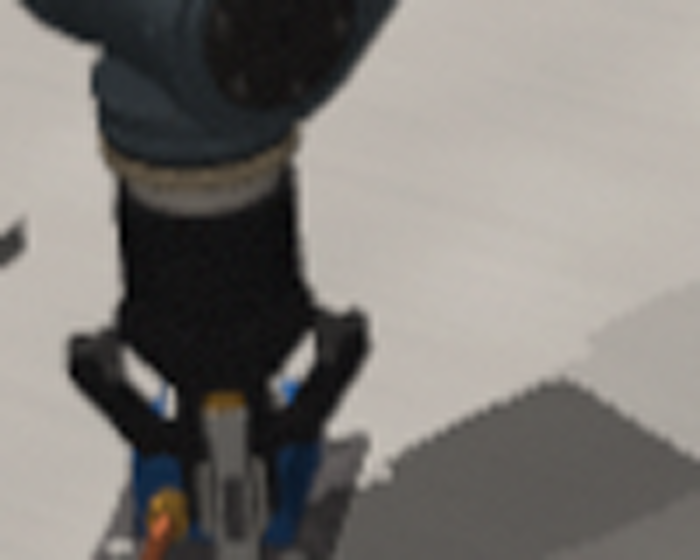

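The view is mostly blocked by the gripper; the nut's dome shows behind the wrench at crop (225,400). Contact came early, with prong tips about 5 mm past the axis, so I suspect a yaw misfit. I'll back off a little and look from the top.

Run:
```python
from h import *
st('jam')
r.move_linear([*tcp(D0,.028),ZW],vel=.06); r.sleep(.2); st('back')
snap('top','t2',(290,160,370,230),10)
```

```text
jam t 21.44 p [ 0.581  -0.1439  0.0967] yaw -0.8746 F [ 8.82 11.86 -2.92] M [ 1.928 -1.641 -0.196] op 0.181 ff 78.4
back t 21.99 p [ 0.5882 -0.1377  0.0959] yaw -0.8744 F [ 0.41 -0.46 -4.16] M [0.003 0.004 0.048] op 0.184 ff 78.4
```

View pics/t2.png

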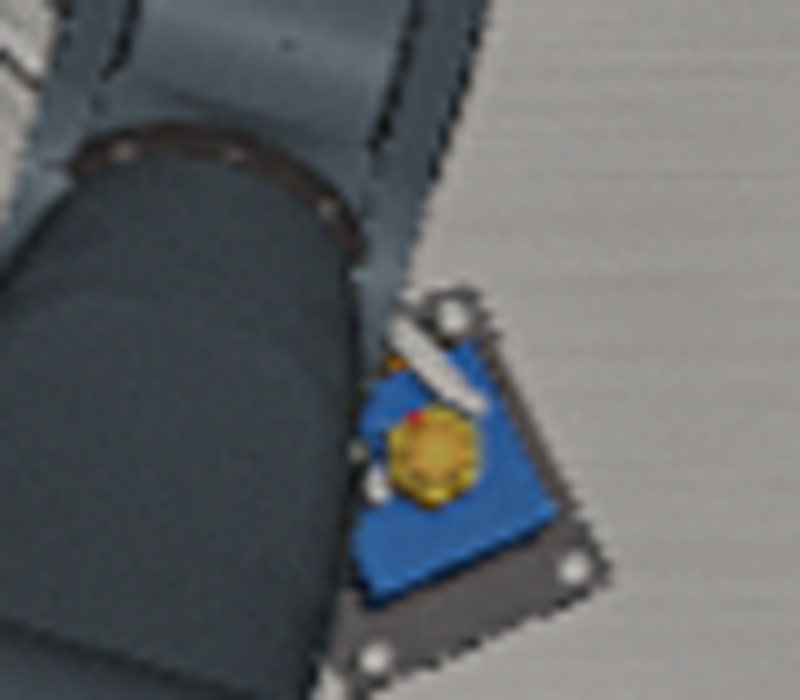

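This view is useful. The prong tips are at crop (485,408) and (375,485), the nut's centre is at (435,453), and the red mark is at (417,417). After parallax correction the nut lies about 2 mm towards −x/+y of my axis estimate and is turned roughly 5–10° further counter-clockwise. I'll correct both and slide in while watching the force.

```bash
cat >> h.py <<'E'
N3=np.array([.4936,-.2147])
def slide(D,n,bs,F0=np.array([.5,-.5,-3.6]),lim=8):
    d=np.array([np.cos(D),np.sin(D)])
    for b in bs:
        r.move_linear([*tcp(D,b,n),ZW],down(D+np.pi/2),vel=.04)
        F=np.array(r.current_contact_force())-F0; M=r.current_torque()[2]
        a=F[:2]@d; l=-F[0]*d[1]+F[1]*d[0]; act=np.array(r.current_tool_pos())[:2]+.095*d-n
        print(round(b,4),'along',round(a,1),'lat',round(l,1),'Mz',round(M,3),'couple',round(M-.095*l,3),'jaw-nut along',round(act@d*1e3,1),'lat',round((act[1]*d[0]-act[0]*d[1])*1e3,1),round(r.current_t(),1))
        if abs(a)>lim or abs(l)>lim: return b,a,l,M
    return b,a,l,M
E
python3 - <<'E'
from h import *
D=D0+.09
r.move_linear([*tcp(D0,.04),ZW],vel=.1)
r.move_linear([*tcp(D,.04,N3),ZW],down(D+np.pi/2),vel=.1); 
slide(D,N3,[.03,.026,.022,.018,.014,.010,.006,.003,.0015,0,-.0015])
E
```

```text
0.03 along -0.2 lat -1.1 Mz 0.006 couple 0.111 jaw-nut along -29.6 lat 0.3 23.0
0.026 along 0.3 lat -0.9 Mz -0.014 couple 0.075 jaw-nut along -25.8 lat 0.0 23.2
0.022 along 0.3 lat -1.2 Mz 0.007 couple 0.119 jaw-nut along -21.8 lat 0.1 23.5
0.018 along -0.0 lat 1.2 Mz 0.25 couple 0.137 jaw-nut along -17.9 lat 0.2 23.7
0.014 along -2.2 lat 0.5 Mz 0.275 couple 0.231 jaw-nut along -14.0 lat 0.3 24.0
0.01 along 1.1 lat 3.3 Mz 0.372 couple 0.062 jaw-nut along -9.8 lat 0.2 24.2
0.006 along -1.1 lat 2.8 Mz 0.388 couple 0.121 jaw-nut along -6.0 lat 0.2 24.5
0.003 along -1.7 lat 1.9 Mz 0.4 couple 0.216 jaw-nut along -3.1 lat 0.1 24.7
0.0015 along -3.9 lat 2.2 Mz 0.419 couple 0.214 jaw-nut along -1.6 lat 0.1 25.0
0 along -3.5 lat 3.0 Mz 0.459 couple 0.177 jaw-nut along -0.1 lat 0.1 25.2
-0.0015 along -4.7 lat 2.0 Mz 0.397 couple 0.203 jaw-nut along 1.2 lat 0.2 25.5
```

The jaw is fully on the nut, centred within 1 mm. Next I'll turn clockwise about the nut's axis, logging torque to find where the ferrule starts to give.

```bash
cat >> h.py <<'E'
def turn(D,to,step,n=N3,back=-.001,vel=.06):
    k=int(np.ceil(abs(to-D)/step-1e-9)); out=[]
    for Di in np.linspace(D,to,k+1)[1:]:
        r.move_linear([*tcp(Di,back,n),ZW],down(Di+np.pi/2),vel=vel)
        F=np.array(r.current_contact_force())-[.5,-.5,-3.6]; M=r.current_torque()[2]
        p=np.array(r.current_tool_pos())[:2]-n; T=M+p[0]*F[1]-p[1]*F[0]
        d=np.array([np.cos(Di),np.sin(Di)])
        print(round(Di-(D0+.09),3),'act',round(yaw()-np.pi/2-(D0+.09),3),'T',round(T,3),'Mz',round(M,3),'along',round(F[:2]@d,1),'lat',round(-F[0]*d[1]+F[1]*d[0],1),round(r.current_t(),1))
E
python3 - <<'E'
from h import *
D=D0+.09; turn(D,D-.36,.03); st()
E
```

```text
-0.03 act -0.03 T 0.255 Mz 0.479 along -3.5 lat 2.4 25.7
-0.06 act -0.059 T 0.306 Mz 0.544 along -3.3 lat 2.5 26.0
-0.09 act -0.089 T 0.488 Mz 0.584 along -2.6 lat 1.0 26.2
-0.12 act -0.119 T 0.585 Mz 0.636 along -2.9 lat 0.5 26.5
-0.15 act -0.149 T 0.567 Mz 0.621 along -3.6 lat 0.6 26.7
-0.18 act -0.179 T 0.592 Mz 0.637 along -3.5 lat 0.5 27.0
-0.21 act -0.209 T 0.587 Mz 0.629 along -4.1 lat 0.4 27.2
-0.24 act -0.239 T 0.616 Mz 0.616 along -4.3 lat 0.0 27.5
-0.27 act -0.269 T 0.494 Mz 0.596 along -4.5 lat 1.1 27.7
-0.3 act -0.299 T 0.517 Mz 0.541 along -5.5 lat 0.2 28.0
-0.33 act -0.329 T 0.592 Mz 0.577 along -5.2 lat -0.2 28.2
-0.36 act -0.359 T 0.575 Mz 0.587 along -5.4 lat 0.1 28.5
 t 28.49 p [ 0.5794 -0.1757  0.0961] yaw -1.1433 F [ 5.44  1.6  -3.02] M [ 0.307 -1.002  0.587] op 0.181 ff 78.7
```

The plateau at about 0.55 N m begins at −0.095 rad, so the target is −0.095 − 1.05 = −1.145 rad.

Run:
```python
from h import *
Z=D0+.09; turn(Z-.36,Z-1.145,.0605); r.sleep(.2); st('end')
```

```text
-0.42 act -0.42 T 0.602 Mz 0.618 along -7.7 lat 0.2 28.7
-0.481 act -0.48 T 0.584 Mz 0.602 along -6.2 lat 0.2 29.0
-0.541 act -0.541 T 0.509 Mz 0.541 along -6.4 lat 0.4 29.2
-0.602 act -0.601 T 0.571 Mz 0.557 along -7.7 lat -0.1 29.5
-0.662 act -0.661 T 0.518 Mz 0.544 along -7.5 lat 0.3 29.7
-0.722 act -0.722 T 0.547 Mz 0.537 along -7.0 lat -0.1 30.0
-0.783 act -0.782 T 0.392 Mz 0.444 along -8.9 lat 0.6 30.2
-0.843 act -0.843 T 0.59 Mz 0.534 along -8.4 lat -0.6 30.5
-0.903 act -0.903 T 0.563 Mz 0.499 along -9.8 lat -0.6 30.7
-0.964 act -0.964 T 0.493 Mz 0.445 along -10.1 lat -0.5 31.0
-1.024 act -1.024 T 0.559 Mz 0.441 along -8.3 lat -1.2 31.2
-1.085 act -1.084 T 0.551 Mz 0.419 along -9.2 lat -1.4 31.5
-1.145 act -1.145 T 0.57 Mz 0.431 along -9.8 lat -1.4 31.7
end t 31.94 p [ 0.5829 -0.2484  0.0967] yaw -1.9283 F [ 9.17 -3.26 -3.68] M [-0.454 -1.796  0.454] op 0.181 ff 78.7
```

Next I'll unload the spring-back, centre the jaw in its play, and lift it off upwards.

Run:
```python
from h import *
Z=D0+.09; D=Z-1.145
turn(D,D+.13,.026,back=.0005)
E1=D+.13
for z in (.100,.106,.114,.124,.16):
    p=tcp(E1,.0005,N3); r.move_linear([*p,z],vel=.06); st(str(z))
    if abs(r.current_contact_force()[2]+3.6)>12: break
```

```text
-1.119 act -1.118 T 0.373 Mz 0.444 along -4.8 lat 0.7 32.2
-1.093 act -1.093 T 0.351 Mz 0.384 along -5.3 lat 0.4 32.4
-1.067 act -1.067 T 0.188 Mz 0.317 along -4.4 lat 1.4 32.7
-1.041 act -1.041 T 0.043 Mz 0.275 along -3.6 lat 2.4 32.9
-1.015 act -1.015 T -0.053 Mz 0.266 along -4.4 lat 3.4 33.2
0.1 t 33.44 p [ 0.5864 -0.2368  0.0996] yaw -1.7993 F [ 5.09 -5.45 -9.91] M [-0.911 -1.297  0.324] op 0.18 ff 78.6
0.106 t 33.69 p [ 0.586  -0.236   0.1055] yaw -1.7998 F [ 0.7   0.8  -5.52] M [-0.04  -0.371  0.013] op 0.185 ff 78.6
0.114 t 33.98 p [ 0.5865 -0.2362  0.1144] yaw -1.7993 F [-0.59  1.01 -4.07] M [ 0.169 -0.023 -0.073] op 0.183 ff 78.8
0.124 t 34.29 p [ 0.5869 -0.2365  0.1248] yaw -1.7992 F [ 0.41 -0.4  -3.69] M [-0.012  0.06  -0.019] op 0.179 ff 78.9
0.16 t 35.04 p [ 0.5865 -0.2362  0.1598] yaw -1.7992 F [-0.18 -1.39 -3.4 ] M [-0.03 -0.03  0.05] op 0.181 ff 78.9
```

Run:
```python
from h import *
psi=np.radians(-165.8); Q=down(psi+np.pi/2); W=[.505,.18]
r.move_to([*W,.16],Q); st('over')
snap('top','t3',(305,180,355,230),11)
r.move_linear([*W,.05],vel=.12)
for z in (.035,.031,.029,.028):
    r.move_linear([*W,z],vel=.05); st(str(z))
    if r.current_contact_force()[2]>0: break
```

```text
over t 36.61 p [0.5055 0.1793 0.16  ] yaw -1.3241 F [ 0.31  0.37 -3.96] M [-0.004 -0.     0.035] op 0.177 ff 78.8
0.035 t 38.17 p [0.5047 0.1799 0.0347] yaw -1.3229 F [-1.49 -0.83 -1.52] M [-0.074  0.218 -0.046] op 0.18 ff 79.1
0.031 t 38.42 p [0.5051 0.1799 0.031 ] yaw -1.3227 F [ 0.48 -1.2  -0.49] M [-0.355  0.342  0.208] op 0.179 ff 79.5
0.029 t 38.67 p [0.5052 0.18   0.0291] yaw -1.3228 F [ 1.57 -1.55  1.21] M [-0.467  0.518  0.197] op 0.182 ff 79.8
```

View pics/t3.png

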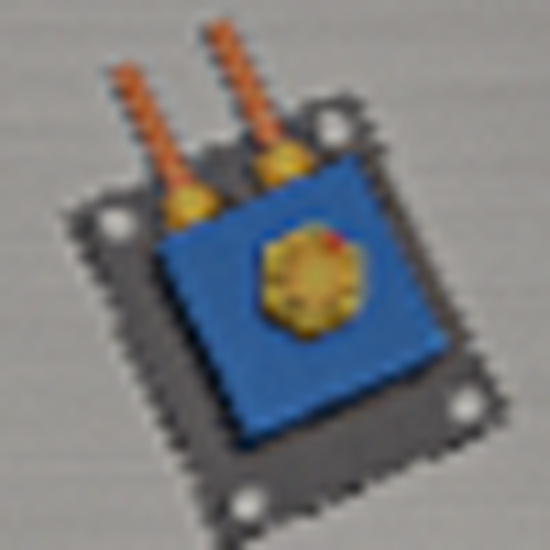

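The nut's mark (crop (333,240), centre (311,281)) has moved from about +27° to about −28°. That agrees with the torque record, which gives a ferrule turn of about 1.04 rad. The wrench touches the mat, so I'll release it and retreat.

Run:
```python
from h import *
r.set_gripper(.45); st('rel')
r.move_linear([.505,.18,.2],vel=.12)
r.move_to([.3,.35,.3],r.current_ee_rot()); st('away')
im=snap('scene','s3',(190,165,400,310),3.8)
W=cloud(im)
for u,v in((325,255),):print(W[v,u])
```

```text
rel t 39.02 p [0.505  0.1801 0.029 ] yaw -1.323 F [1.01 0.45 0.79] M [-0.049 -0.026 -0.024] op 0.449 ff 0.0
away t 41.7 p [0.3006 0.3496 0.2995] yaw -1.3235 F [-0.7  -0.33  0.48] M [-0.008  0.011 -0.028] op 0.45 ff 0.0
[0.53333727 0.182614   0.01833919]
```

View pics/s3.png

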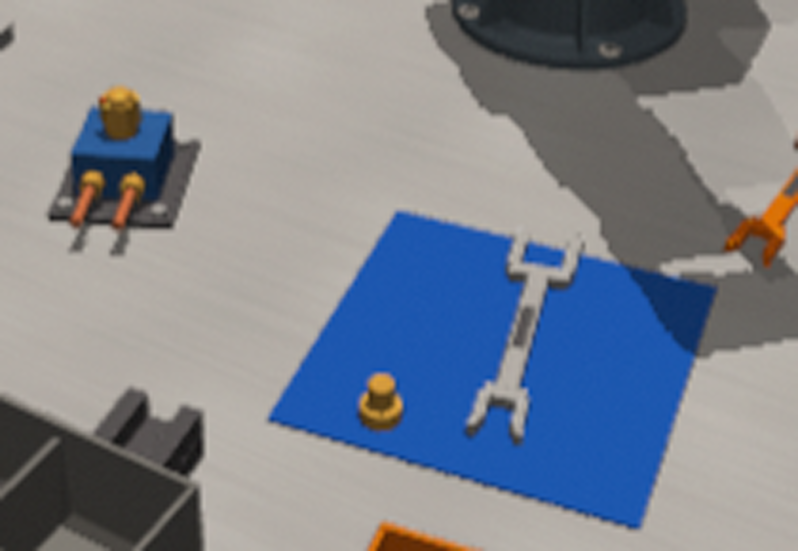

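The wrench lies flat on the mat (handle at crop (522,325), jaws at (545,260) and (500,410)), and the spare fitting is undisturbed at (381,400). The arm is clear of everything, so I'm handing in.

```bash
python3 -c "
from h import *
print(r.hand_in())"
```

```text
the job is handed in; nothing more can be done
None
```

I ran the nut down finger-tight by hand, turned it about one flat more (about 1.04 rad by the torque record) with the larger jaw, and laid the wrench flat on the mat; the job is handed in, but no verdict came back.

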